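Foot file into the sanitiser, sprung lamp arm held over it

ROBOT

A 6-joint arm with a two-finger parallel gripper is mounted at the origin on the work surface. World frame = base frame: x ahead of the robot, y to its left, z up, the work surface at z = 0. Lengths are in mm, angles in rad, forces in N, time in s.
With the tool pointing down it reaches from about 400 to 925 mm from the base axis. Payload 3.4 kg.
Tool frame: the origin (TCP) lies at the very end of the fingers, on their centre line; the grasp point (between the pads) lies 19 mm behind it; z points along the fingers, y is the direction in which the jaws open and shut (so a half turn about z gives the same grasp; the last joint's range is limited). The gripper opens to 85 mm and grips with 20 to 120 N. Pads are 22 mm wide; open, the fingers measure 114 mm over their backs; the gripper's body (76 mm by 85 mm) begins 54 mm behind the grasp point. The pads swing forward as they close: fully open they stand 13 mm farther back than shut.
Start: joints at [1.06, 0.307, 1.506, -0, 1.328, -0.073], TCP at [243.793, 520.765, 231.305] pointing down, gripper open.
Joint ranges: [-3.12, 3.12], [-1.05, 2.28], [0.14, 2.33], [-1.42, 4.57], [0.1, 2.73], [-2.68, 2.68]. Speed limits (rad/s): [2.57, 2.57, 3.14, 3.14, 3.14, 3.14].

INTERFACE

Orientations are given as a unit quaternion [x, y, z, w].
In Python, from rig import arm gives the robot as it stands.
- The arm moves only by the shell command python3 -m jog 'ROWS' [FORCE]. ROWS is JSON, a list of rows, each a list of 3 entries, a list of its own where there are three numbers: the turn, a rotation vector about the tool's x, y, z in rad, then the shift along the tool's x, y, z in m, then the closure, from 0 (fully open) to 1 (shut). In form: [[[wx, wy, wz], [tx, ty, tz], jaw], ...]. A call has 1 to 8 rows; each row is the pose to reach, as a shift and turn from the pose commanded when the call began, along the tool's axes at that moment; what a row does not reach only later rows make up. A row lasts 1/10 s, in which the tool goes at most 50 mm and 8.59 degrees, less where a joint would pass 70% of its speed; a pose out of reach is approached as far as the arm can. A call with a gripper value outside its range is refused whole. The fingers move at their own pace and stop on an object; FORCE is the grip in N (left out, the last holds). Time passes only in rows, so rows that repeat a pose let the fingers close. It gives the time, the measured TCP pose, the force and the opening at its end, in the units of the state.
- arm.sense(): the state, without advancing time (a new reading comes with each control period).
- arm.capture(name): name is "scene" or "top" or "wrist"; returns a dict with "color" (480x640x3 uint8, red, green, blue), "fx", "fy", "cx", "cy" (pixels), "rvec" (rotation vector, rad) and "tvec" (3), from world to camera coordinates, as OpenCV has them. Camera axes: x right, y down, z forward; pixel columns grow to the right and rows downward; lengths in mm; the calibration is good to about 2 mm. A picture is of the moment at which its call begins. There is no depth.
- arm.hand_in(): hands the job in, once; it reports no verdict.
Trained networks look in a picture, given as the dict that the camera call returned (one of the last four; its "shot" number tells which), for a name from the list of things; names that differ only in an ending like _2 or _b are one class to them, and where a whole thing is asked for, a point or a joint stands for the part that bears it (a point fixed in the world has none). Each returns a list of dicts, best first, with "p" (0 to 1); they miss things now and then, are a little off and sometimes report something else, mostly with a low value. They report only what shows in the picture. A call takes as long as a camera call. They do not tell look-alikes from the thing itself.
- arm.boxes_of(name, picture): "location" ([x, y, z] in mm, in world coordinates, good to about 4 mm: the middle of the surface that is visible of it).
- arm.regions_of(name, picture): "mask" (480x640 bool, what is visible of it).
The state is a dict: "clock": time; "qpos": joint angles; "joint_velocities": joint speeds; "tau": joint torques, N m; "eef_pos": TCP position; "orientation": TCP orientation; "wrist_force": force on the tool from outside, world axes, zero at the start; "torque": the same for the moment, N m; "width": finger opening in mm.
Only numpy, scipy, OpenCV 4.12 (cv2) and the standard library are available. Lean on these libraries where they do the work, as an engineer would, in place of code of your own. Each camera call takes 0.05 s, during which the arm holds its last target.

TASK

On the nail desk, slide the foot file along the table, blade first, into the low slot of the white sanitiser station until its tip is fully home against the end of the slot, and let go of it while the lamp arm is still parked. Then swing the station's sprung lamp arm round over the slot until it is wound right up to its stop, and keep holding it there: the spring pulls it back if released, so finish while the gripper is still holding it. Leave the polish bottles, the jar and the buffer block where they stand.

Things in the scene. Friction and masses are not known exactly. Their poses are not given: they have to be found in the camera images.
- file: Loose foot file lying flat on the table, about 80 g: wooden handle 80 x 22 x 14 mm high, then a steel blade 110 x 28 x 6 mm, undersides level. Origin on the underside, below the handle's middle; x runs along the file to the blade's tip (handle from x = -40 to +40 mm, blade from +40 to +150 mm), z up.
- file_tip (a point): Middle of the blade's far end, 150 mm from the file's origin along its x, 3 mm above the underside.
- station: White sanitiser station, fixed; place and yaw vary. Origin on the table at the middle of the slot's mouth; x points into the slot, y left, z up. Slot: floor is the table, 32 mm wide, 10.5 mm high, 88 mm deep; walls reach y = +-32 mm; lips (top at 14.5 mm) overhang its sides, the middle 20 mm is open above. Guide cheeks 10.5 mm high flare to about 52 mm wide over the 20 mm before the mouth.
- slot_back (a point): Middle of the slot's end wall, 88 mm in from the mouth (station x = 88 mm), 3 mm above the table. With the file home its tip is here and its handle's middle lies 62 mm outside the mouth (station x = -62 mm).
- lamp_pivot (a point): Point on the lamp arm's vertical pivot axis, 50 mm above the table, at station x = 60, y = 90 mm. The pivot's hub rises to 74 mm above the table.
- lamp_peg (a point): Point on the upright grip peg at the lamp arm's outer end, 94 mm above the table, 100 mm from the pivot axis. Round, 16 mm across, clear from 65 to 116 mm above the table; below it the flat bar (top at 65 mm) and the lamp head, 60 mm across, 42 to 58 mm above the table. It moves in a level circle about the pivot.
- lamp_arm (a joint): Turn of the lamp arm about its vertical pivot, rad: 0 parked, growing clockwise seen from above, hard stop at 1.2. The arm's heading is (station yaw - 0.371 - value): parked about along station +x, at the stop along -y, the peg over the slot (station x = 60, y = -10 mm). A spring pulls it back to 0: at the peg 3 N parked, rising evenly to 9 N at the stop.
- polish_a: Bystander: polish bottle, 28 mm across, 64 mm high, origin under its middle. Leave alone.
- polish_b: Bystander: polish bottle, 28 mm across, 64 mm high, origin under its middle. Leave alone.
- jar: Bystander: closed white jar, 52 mm across, 50 mm high, origin under its middle. Leave alone.
- buffer: Bystander: grey nail buffer block, 26 x 90 x 26 mm, origin under its middle. Leave alone.
Not all that is in view belongs to the job. Of the things that look like the file, take the one that is farthest to the robot's right at the start.

How it is judged:
By the outcome, as a careful person would: the job done as asked, in the order asked, and still so for the second after the job is handed in, while the arm keeps its last pose, push and grip.
It also fails if it takes over 56 s, if anything falls off the work surface, if the arm or the gripper's body presses on something with over 40 N, if the wrist force passes 120 N, or if a joint passes its speed limit or range.

## Working session

There is one attempt and no reset: what is moved stays moved. The work goes in short steps, Python scripts to look and compute and a shell command to move; the robot and the scene stay as the last step left them, time stands still between calls to the robot, and variables do not carry over. Pictures are saved under pics/ and viewed, and the job is handed in when it is done.

```bash
ls; mkdir -p pics; cat > h.py <<'E'
import numpy as np, cv2
from rig import arm
from scipy.spatial.transform import Rotation as R
def save(c,n): cv2.imwrite(f'pics/{n}.png',c['color'][:,:,::-1])
def ray(c,u,v):
    Rm=R.from_rotvec(np.array(c['rvec']).ravel()).as_matrix(); t=np.array(c['tvec']).ravel()
    o=-Rm.T@t; d=Rm.T@np.array([(u-c['cx'])/c['fx'],(v-c['cy'])/c['fy'],1]); return o,d
def atz(c,u,v,z):
    o,d=ray(c,u,v); return o+d*(z-o[2])/d[2]
def proj(c,p):
    K=np.array([[c['fx'],0,c['cx']],[0,c['fy'],c['cy']],[0,0,1.]])
    return cv2.projectPoints(np.array(p,float).reshape(-1,1,3),np.array(c['rvec'],float),np.array(c['tvec'],float),K,None)[0].reshape(-1,2)
E
python3 - <<'E'
from h import *
s=arm.sense(); print(s)
for n in ['scene','top','wrist']:
    c=arm.capture(n); save(c,n+'0')
    print(n, ray(c,320,240)[0].round())
    for k in ['file','station','lamp_peg','lamp_pivot','polish_a','jar','buffer','file_tip','slot_back']:
        try: print(k,[(np.round(b['location'],0).tolist(),round(b['p'],2)) for b in arm.boxes_of(k,c)])
        except Exception as e: print(k,e)
E
```

```text
pics
{'clock': 0.0, 'qpos': array([ 1.05950788e+00,  3.07553505e-01,  1.50769979e+00, -4.04119627e-05,
        1.32839481e+00, -7.34973403e-02]), 'joint_velocities': array([-0.00251872,  0.00120976,  0.00185383, -0.0012939 , -0.00059687,
       -0.00062873]), 'tau': array([ 1.13053418e-03, -4.57543838e+01, -2.51922423e+01,  1.53583601e-04,
        1.28889861e-02,  2.97306435e-06]), 'eef_pos': array([243.4494363 , 520.13203612, 230.38225064]), 'orientation': array([ 2.17146792e-01,  9.76138419e-01, -9.89757018e-04, -2.77457820e-04]), 'wrist_force': array([0.09574177, 0.15401613, 0.9536076 ]), 'torque': array([ 0.02253777,  0.00359692, -0.07546786]), 'width': 85.77111691057493}
scene [1132. -311.  573.]
file [([449.0, -92.0, 8.0], 0.86), ([572.0, -262.0, 11.0], 0.68), ([505.0, 138.0, 16.0], 0.43)]
station [([496.0, 138.0, 13.0], 0.86), ([728.0, 253.0, 31.0], 0.67)]
lamp_peg [([483.0, 204.0, 64.0], 0.83)]
lamp_pivot [([496.0, 141.0, 13.0], 0.67), ([760.0, -27.0, 32.0], 0.33)]
polish_a [([732.0, 252.0, 33.0], 0.78), ([763.0, -30.0, 31.0], 0.73)]
jar [([759.0, -276.0, 51.0], 0.97), ([479.
[... 257 characters left out ...]
, ([742.0, -267.0, 51.0], 0.38)]
station [([495.0, 144.0, 15.0], 0.55)]
lamp_peg [([470.0, 211.0, 66.0], 0.9)]
lamp_pivot [([496.0, 143.0, 12.0], 0.94), ([575.0, -261.0, 7.0], 0.67)]
polish_a [([747.0, -24.0, 31.0], 0.63), ([723.0, 250.0, 32.0], 0.59)]
jar [([743.0, -268.0, 52.0], 0.68), ([568.0, -260.0, 8.0], 0.27)]
buffer [([752.0, 130.0, 28.0], 0.56)]
file_tip [([574.0, -261.0, 6.0], 0.74), ([428.0, -91.0, 10.0], 0.62)]
slot_back [([492.0, 143.0, 16.0], 0.69)]
wrist [170. 554. 374.]
file []
station [([448.0, 142.0, 28.0], 0.81)]
lamp_peg [([451.0, 152.0, 57.0], 0.59)]
lamp_pivot [([449.0, 139.0, 28.0], 0.91)]
polish_a []
jar []
buffer []
file_tip []
slot_back [([452.0, 141.0, 28.0], 0.8)]
```

View pics/scene0.png

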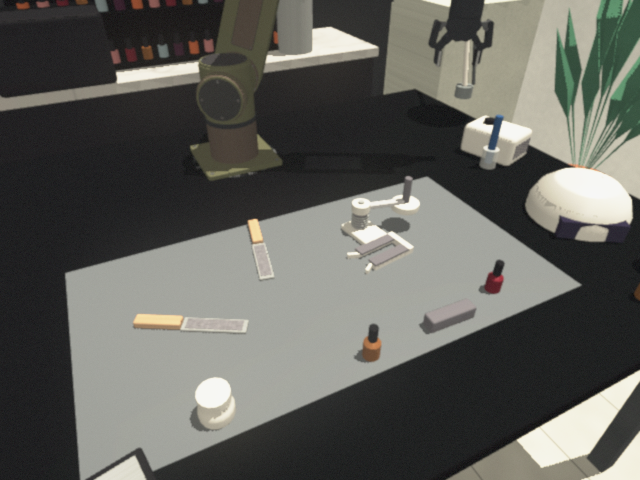

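View pics/top0.png

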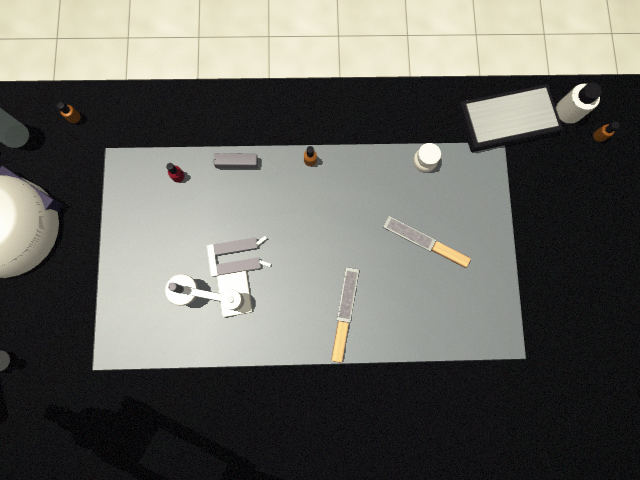

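View pics/wrist0.png

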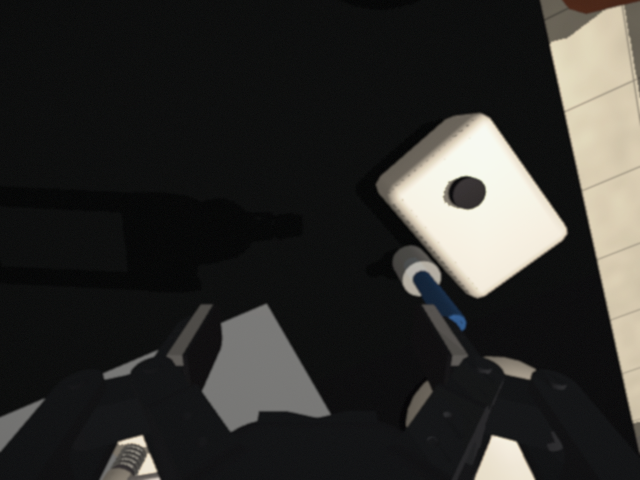

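The scene view shows two files: handle at pixel (158,322) and blade to (247,326), and a second at (255,230) to (263,278). The target is the right-most one, near (572,-262). The station's slot mouth opens toward -y, at top-view pixel (265,253). The arm is parked with its peg at top-view pixel (180,288).

Next I'll measure with masks and zoomed crops.

```bash
python3 - <<'E'
from h import *
c=arm.capture('top'); 
for k in ['file','station','lamp_arm','lamp_peg']:
    for r in arm.regions_of(k,c):
        m=r['mask'].astype(np.uint8); 
        if m.sum()<20: continue
        (ce,sz,an)=cv2.minAreaRect(cv2.findNonZero(m)); pts=cv2.boxPoints((ce,sz,an))
        print(k,round(r['p'],2),m.sum(),np.round(ce,1),np.round(sz,1), [atz(c,*p,4)[:2].round(0).tolist() for p in pts])
im=c['color'][:,:,::-1]
cv2.imwrite('pics/topA.png',cv2.resize(im[220:330,150:300],None,fx=5,fy=5,interpolation=cv2.INTER_CUBIC))
cv2.imwrite('pics/topB.png',cv2.resize(im[180:370,320:480],None,fx=3,fy=3,interpolation=cv2.INTER_CUBIC))
s=arm.capture('scene'); im=s['color'][:,:,::-1]
cv2.imwrite('pics/sceneA.png',cv2.resize(im[165:285,320:440],None,fx=5,fy=5,interpolation=cv2.INTER_CUBIC))
E
```

```text
file 0.95 1155 [426.7 242.1] [92.6 13.9] [[601.0, -174.0], [628.0, -188.0], [536.0, -356.0], [511.0, -341.0]]
file 0.61 1247 [344.3 314.4] [14.1 95.7] [[334.0, -56.0], [522.0, -93.0], [517.0, -122.0], [329.0, -84.0]]
station 0.78 3590 [218.  280.3] [ 74.2 108.2] [[556.0, 288.0], [593.0, 71.0], [442.0, 45.0], [408.0, 257.0]]
lamp_arm 0.86 1303 [203.7 291.3] [76.4 30.2] [[456.0, 273.0], [517.0, 269.0], [498.0, 115.0], [438.0, 121.0]]
lamp_peg 0.67 1271 [203.7 290.8] [75.9 30.5] [[455.0, 272.0], [517.0, 269.0], [501.0, 116.0], [440.0, 120.0]]
```

View pics/topA.png

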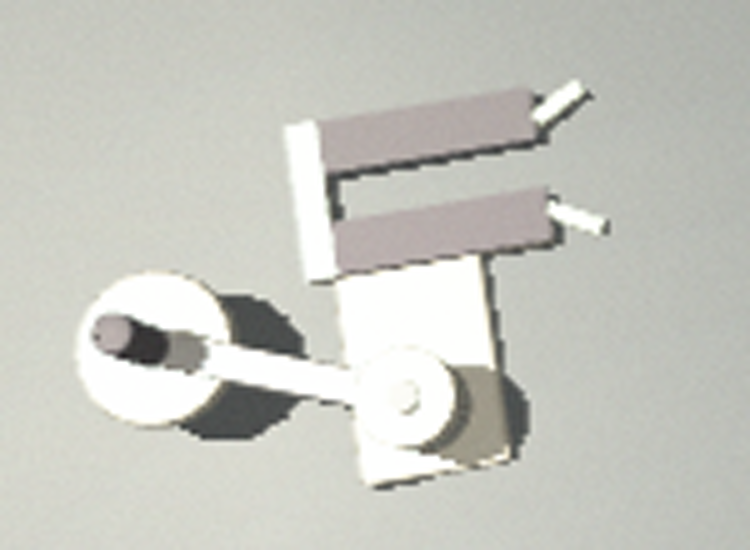

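View pics/topB.png

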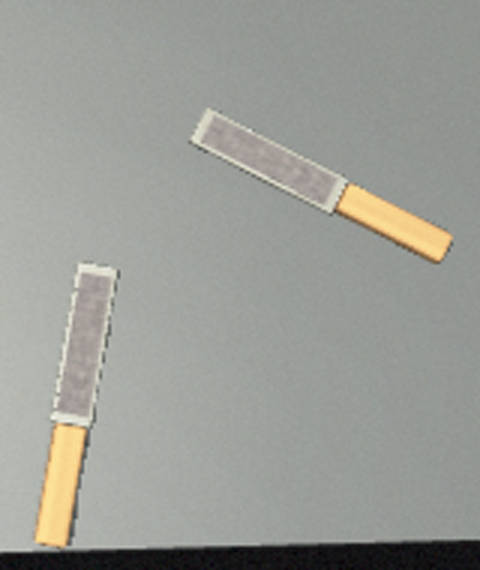

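View pics/sceneA.png

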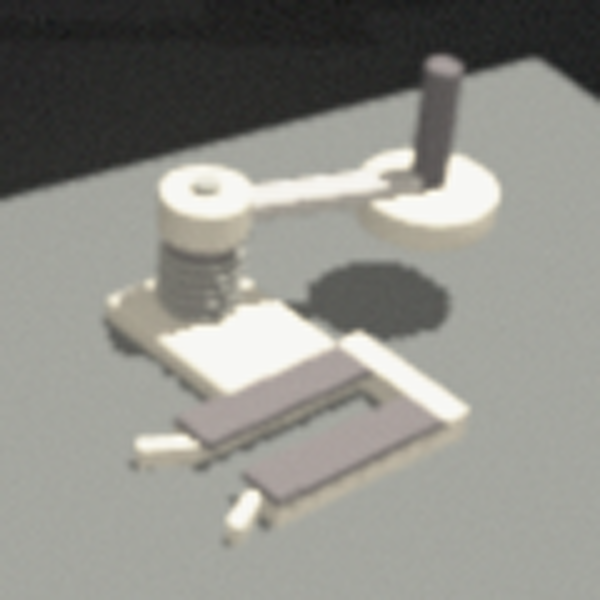

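The zooms show the lip mouth corners at topA (530,90) and (553,243), the hub at (405,397) and the peg top at (110,335). The target file's tip is at the upper left of topB. I'll fit the station pose from both views.

```bash
cat > fit.py <<'E'
from h import *
from scipy.optimize import least_squares
t=arm.capture('top'); s=arm.capture('scene')
T=lambda u,v:((u+.5)/5-.5+150,(v+.5)/5-.5+220)
S=lambda u,v:((u+.5)/5-.5+320,(v+.5)/5-.5+165)
th=-.371
peg=[60+100*np.cos(th),90+100*np.sin(th)]
tp=[((0,-32,14.5),T(530,90)),((0,32,14.5),T(553,243)),((0,-10,14.5),T(535,142)),((0,10,14.5),T(547,188)),((60,90,74),T(405,397)),((*peg,116),T(112,333))]
sp=[((0,32,14.5),S(178,418)),((0,10,14.5),S(205,445)),((0,-10,14.5),S(247,478)),((0,-32,14.5),S(275,503)),((60,90,74),S(206,186)),((*peg,116),S(443,65))]
def W(p,q): 
    x,y,a=q; c,d=np.cos(a),np.sin(a); p=np.array(p); return np.c_[x+c*p[:,0]-d*p[:,1],y+d*p[:,0]+c*p[:,1],p[:,2]]
def f(q,sel):
    o=[]
    for cam,L in sel: o.append((proj(cam,W([a for a,_ in L],q))-np.array([b for _,b in L])).ravel())
    return np.concatenate(o)
for sel in ([(t,tp)],[(s,sp)],[(t,tp),(s,sp)]):
    r=least_squares(f,[500,90,1.6],x_scale=[100,100,.1],args=(sel,)); print(r.x.round(3)); print(r.fun.reshape(-1,2).round(1).tolist())
# triangulate
def tri(a,b):
    o1,d1=ray(t,*a);o2,d2=ray(s,*b); d1/=np.linalg.norm(d1); d2/=np.linalg.norm(d2)
    k=np.linalg.lstsq(np.c_[d1,-d2],o2-o1,rcond=None)[0]; p,q=o1+k[0]*d1,o2+k[1]*d2; return ((p+q)/2).round(1),np.linalg.norm(p-q).round(1)
print('hub',tri(T(405,397),S(206,186)),'peg',tri(T(112,333),S(443,65)),'lip',tri(T(530,90),S(275,503)))
E
python3 fit.py
```

```text
[552.343  83.584   1.718]
[[0.1, -0.3], [0.2, -0.3], [0.7, -0.3], [-0.3, 0.1], [-0.5, 0.3], [-0.1, 0.3]]
[558.1    82.638   1.723]
[[-0.9, 0.2], [0.8, 0.5], [-1.0, -0.8], [0.9, 0.2], [-0.1, -0.4], [0.2, 0.3]]
[554.234  83.911   1.722]
[[-0.1, -1.2], [0.1, -1.2], [0.5, -1.2], [-0.4, -0.8], [-0.4, -0.6], [-0.1, -0.4], [-1.3, -1.0], [0.3, -0.8], [-1.5, -2.1], [0.4, -1.2], [-0.4, -1.5], [-0.3, -0.7]]
hub (array([455.8, 130.3,  69.9]), np.float64(1.6)) peg (array([477.7, 228. , 114. ]), np.float64(0.9)) lip (array([584.3,  89. ,  10.3]), np.float64(0.4))
```

The two calibrations agree to about 4 mm: mouth about (554,84), yaw 1.72, hub about 70 mm high, peg top about 114 mm. I'll view the station closer with the wrist camera on the way to the file.

```bash
cat > go.py <<'E'
# usage: go.py x y z heading -> turn & shift in tool axes from present measured pose
import sys
from h import *
x,y,z,hd=map(float,sys.argv[1:5])
s=arm.sense(); p=s['eef_pos']; Q=R.from_quat(s['orientation'])
D=R.from_matrix(np.array([[np.cos(hd),np.sin(hd),0],[np.sin(hd),-np.cos(hd),0],[0,0,-1.]]).T.T)
print('turn',(Q.inv()*D).as_rotvec().round(4),'shift m',(Q.inv().apply(np.array([x,y,z])-p)/1000).round(4))
X=Q.as_matrix()[:,0]; print('now',p.round(1),'head',round(np.arctan2(X[1],X[0]),4),'F',s['wrist_force'].round(1),'w',round(s['width'],1),'t',s['clock'])
E
python3 go.py 545 0 235 1.722
```

```text
turn [0.     0.     0.9818] shift m [-0.4936 -0.344  -0.0037]
now [243.8 520.8 231.3] head 2.7038 F [0.2 0.3 0. ] w 85.4 t 1.9
```

```bash
python3 -m jog '[[[0,0,0.98],[-0.494,-0.344,-0.004],0],[[0,0,0.98],[-0.494,-0.344,-0.004],0],[[0,0,0.98],[-0.494,-0.344,-0.004],0],[[0,0,0.98],[-0.494,-0.344,-0.004],0],[[0,0,0.98],[-0.494,-0.344,-0.004],0],[[0,0,0.98],[-0.494,-0.344,-0.004],0],[[0,0,0.98],[-0.494,-0.344,-0.004],0],[[0,0,0.98],[-0.494,-0.344,-0.004],0]]'; python3 go.py 545 0 235 1.722
```

```text
clock: 2.7
eef_pos: [444.9, 172.8, 234.3]
orientation: [0.652, 0.759, 0.0, 0.0]
wrist_force: [0.6, -0.3, 0.0]
width: 85.4
turn [ 0.0009 -0.0002  0.0001] shift m [-0.1859  0.0729 -0.0007]
now [444.9 172.8 234.3] head 1.7221 F [ 0.6 -0.3  0. ] w 85.4 t 2.7
```

```bash
python3 -m jog '[[[0,0,0],[-0.186,0.073,0],0],[[0,0,0],[-0.186,0.073,0],0],[[0,0,0],[-0.186,0.073,0],0],[[0,0,0],[-0.186,0.073,0],0],[[0,0,0],[-0.186,0.073,0],0],[[0,0,0],[-0.186,0.073,0],0]]'; python3 - <<'E'
from h import *
c=arm.capture('wrist'); save(c,'w1'); print(ray(c,320,240), arm.sense()['eef_pos'])
W=lambda p: proj(c,p)
E
```

```text
clock: 3.3
eef_pos: [545.0, 0.7, 233.6]
orientation: [0.652, 0.758, -0.0, -0.0]
wrist_force: [-0.8, 0.3, -1.1]
width: 85.1
(array([532.41497869,  79.69667225, 376.20042546]), array([ 0.0547039 , -0.30396118, -0.95116879])) [544.18206809   1.85868566 233.62715201]
```

View pics/w1.png

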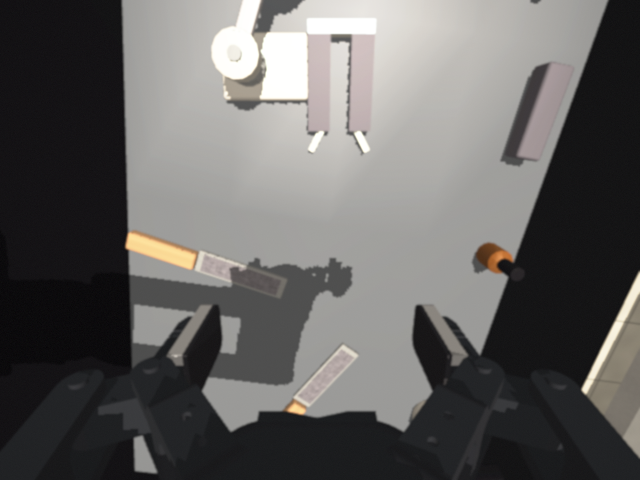

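The wrist view shows the station slot mouth at about (340,131), aligned upright, with the lip corners at x = 308, 329, 350 and 371. Zooming in to refine.

```bash
python3 - <<'E'
import cv2
im=cv2.imread('pics/w1.png')
cv2.imwrite('pics/w1z.png',cv2.resize(im[5:165,200:400],None,fx=4,fy=4,interpolation=cv2.INTER_CUBIC))
E
```

```text
(no output)
```

View pics/w1z.png

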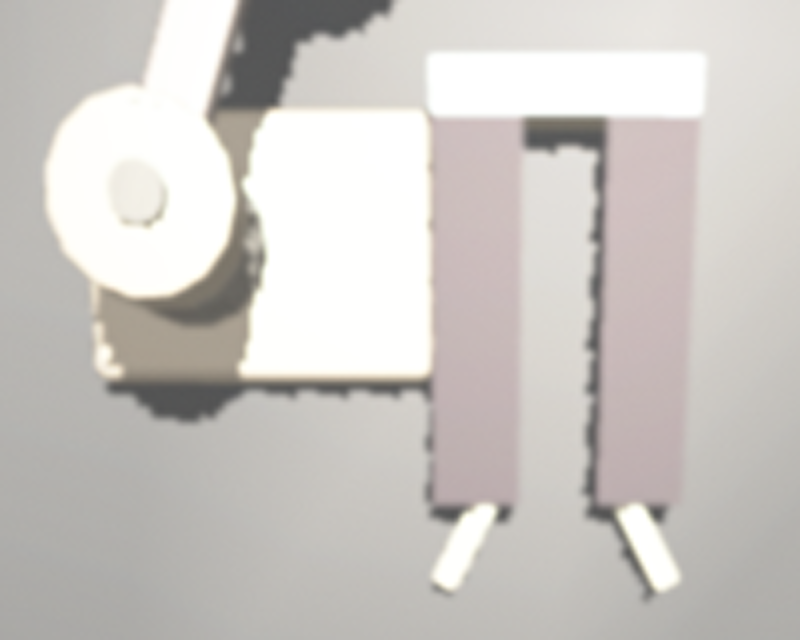

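```bash
cat > fitw.py <<'E'
from h import *
from scipy.optimize import least_squares
c=arm.capture('wrist')
T=lambda u,v:((u+.5)/4-.5+200,(v+.5)/4-.5+5)
L=[((0,32,14.5),T(431,503)),((0,10,14.5),T(518,503)),((0,-10,14.5),T(597,503)),((0,-32,14.5),T(682,503)),((88,10,14.5),T(525,117)),((88,-10,14.5),T(607,117)),((60,90,74),T(140,191))]
def W(p,q): 
    x,y,a=q; cc,d=np.cos(a),np.sin(a); p=np.array(p); return np.c_[x+cc*p[:,0]-d*p[:,1],y+d*p[:,0]+cc*p[:,1],p[:,2]]
for LL in (L,L[:6]):
    f=lambda q:(proj(c,W([a for a,_ in LL],q))-np.array([b for _,b in LL])).ravel()
    r=least_squares(f,[550,84,1.7],x_scale=[100,100,.1]); print(r.x.round(4),r.fun.round(1))
E
python3 fitw.py; python3 go.py 543 -313 200 1.073
```

```text
[553.7214  84.9997   1.7208] [ 0.7  0.5  0.3  0.6 -0.   0.6  0.1  0.6 -0.2 -0.7  0.4 -0.7 -1.  -0.3]
[553.4542  85.0462   1.7196] [ 0.5  0.4  0.1  0.5 -0.3  0.5 -0.2  0.6 -0.3 -0.9  0.3 -0.8]
turn [-1.300e-03 -5.000e-04  6.509e-01] shift m [-0.3118 -0.049   0.0335]
now [543.9   2.6 233.7] head 1.7239 F [-0.8  0.7  1. ] w 85.2 t 3.4
```

Three views agree: mouth at (553.6,85) and yaw 1.720. Now to the file, standing slightly behind the handle to look.

```bash
python3 -m jog '[[[0,0,0.651],[-0.36,-0.03,0.02],0],[[0,0,0.651],[-0.36,-0.03,0.02],0],[[0,0,0.651],[-0.36,-0.03,0.02],0],[[0,0,0.651],[-0.36,-0.03,0.02],0],[[0,0,0.651],[-0.36,-0.03,0.02],0],[[0,0,0.651],[-0.36,-0.03,0.02],0],[[0,0,0.651],[-0.36,-0.03,0.02],0],[[0,0,0.651],[-0.36,-0.03,0.02],0]]'; python3 - <<'E'
from h import *
c=arm.capture('wrist'); save(c,'w2'); im=c['color'][:,:,::-1].copy()
for r in arm.regions_of('file',c):
    m=r['mask'].astype(np.uint8); print(round(r['p'],2),m.sum(),cv2.minAreaRect(cv2.findNonZero(m)))
E
python3 go.py 543 -313 200 1.073
```

```text
clock: 4.2
eef_pos: [570.2, -361.9, 213.5]
orientation: [0.86, 0.51, -0.001, 0.001]
wrist_force: [-0.4, 1.1, -0.3]
width: 85.5
0.71 4254 ((63.01809310913086, 16.23377227783203), (40.11745071411133, 144.30361938476562), 69.92847442626953)
0.65 5479 ((269.3822326660156, 116.91686248779297), (204.75137329101562, 30.987110137939453), 88.34770202636719)
turn [-0.0009 -0.0003 -0.0011] shift m [ 0.0272 -0.0455  0.0134]
now [ 569.9 -358.7  213.4] head 1.0719 F [ 0.1  1.  -0.3] w 85.5 t 4.3
```

View pics/w2.png

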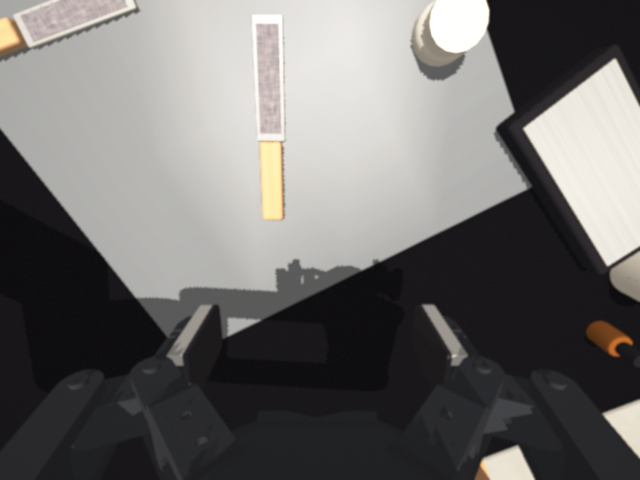

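The wrist view shows the target file upright, its tip edge at (253–283,15), the blade/handle junction at about (270,140) and the handle end at about (274,219). I'll fit its pose from these.

```bash
python3 - <<'E'
from h import *
from scipy.optimize import least_squares
im=cv2.imread('pics/w2.png'); cv2.imwrite('pics/w2z.png',cv2.resize(im[0:235,200:340],None,fx=3,fy=3,interpolation=cv2.INTER_CUBIC)[:, :])
c=arm.capture('wrist')
L=[((150,14,6),(252.5,15)),((150,-14,6),(283,14)),((40,14,6),(257.5,139.5)),((40,-14,6),(284.5,139)),((-40,11,14),(263,220)),((-40,-11,14),(285,219.5))]
def W(p,q): 
    x,y,a=q; cc,d=np.cos(a),np.sin(a); p=np.array(p); return np.c_[x+cc*p[:,0]-d*p[:,1],y+d*p[:,0]+cc*p[:,1],p[:,2]]
f=lambda q:(proj(c,W([a for a,_ in L],q))-np.array([b for _,b in L])).ravel()
r=least_squares(f,[543,-313,1.07],x_scale=[100,100,.1]); print(r.x.round(4),r.fun.round(1))
E
python3 go.py 543 -313 200 1.073
```

```text
[ 544.279  -309.4944    1.0662] [-0.7 -1.8 -0.1 -0.6  0.4  1.1  1.2  1.7  0.2 -0.3 -1.   0.4]
turn [-0.0016 -0.0012  0.0002] shift m [ 0.0257 -0.0445  0.0137]
now [ 569.8 -356.9  213.6] head 1.0732 F [-0.3 -0.3  0.1] w 85.4 t 4.35
```

View pics/w2z.png

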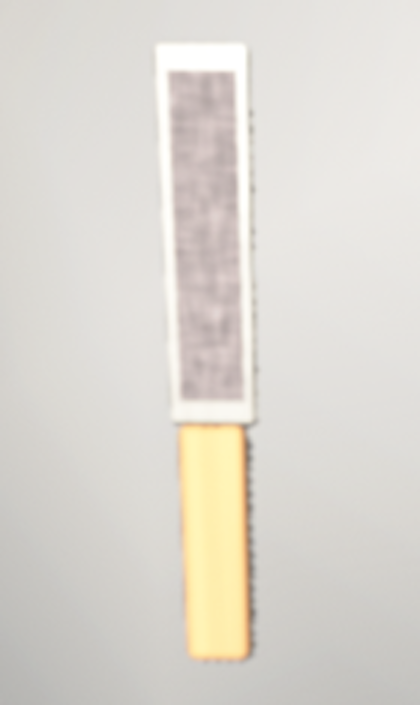

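File pose: wrist view (544,-309.5,1.066), top view (542.6,-313.4,1.073). They agree within 4 mm. Approaching the handle's middle.

```bash
python3 go.py 543.5 -311.5 50 1.069; python3 go.py 543.5 -311.5 3 1.069
```

```text
turn [-0.0016 -0.0012  0.0042] shift m [ 0.0271 -0.0446  0.1637]
now [ 569.8 -356.9  213.6] head 1.0732 F [-0.3 -0.3  0.1] w 85.4 t 4.35
turn [-0.0016 -0.0012  0.0042] shift m [ 0.0271 -0.0445  0.2107]
now [ 569.8 -356.9  213.6] head 1.0732 F [-0.3 -0.3  0.1] w 85.4 t 4.35
```

```bash
python3 -m jog '[[[0,0,0.004],[0.027,-0.0445,0.03],0],[[0,0,0.004],[0.027,-0.0445,0.08],0],[[0,0,0.004],[0.027,-0.0445,0.125],0],[[0,0,0.004],[0.027,-0.0445,0.16],0],[[0,0,0.004],[0.027,-0.0445,0.18],0],[[0,0,0.004],[0.027,-0.0445,0.18],0],[[0,0,0.004],[0.027,-0.0445,0.18],0]]' 40; python3 - <<'E'
from h import *
c=arm.capture('wrist'); save(c,'w3'); c=arm.capture('top'); im=c['color'][:,:,::-1]
cv2.imwrite('pics/t3.png',cv2.resize(im[180:300,360:500],None,fx=4,fy=4,interpolation=cv2.INTER_CUBIC))
E
python3 go.py 543.5 -311.5 3 1.069
```

```text
clock: 5.05
eef_pos: [544.1, -311.3, 34.7]
orientation: [0.86, 0.51, 0.0, -0.0]
wrist_force: [-0.4, -0.6, 0.5]
width: 85.5
turn [0.0033 0.0001 0.0012] shift m [ 0.0006 -0.0024  0.0331]
now [ 545.2 -313.1   36.1] head 1.0702 F [ 0.2 -0.5 -0.3] w 85.3 t 5.15
```

View pics/w3.png

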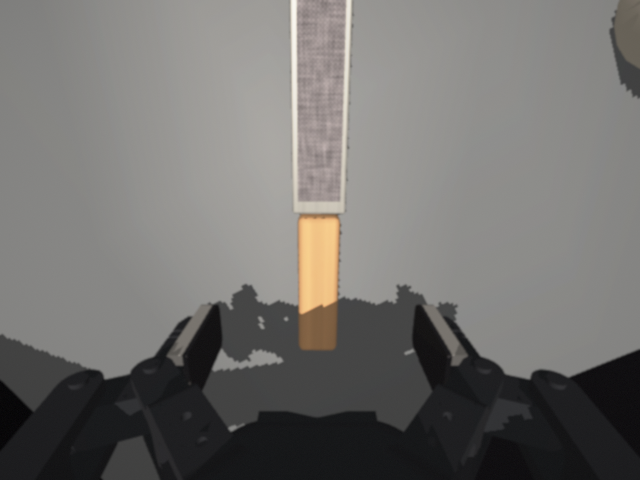

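The handle sits centred between the fingers (columns 299–339, rows 217–350), aligned with the tool. Lower and close.

```bash
python3 -m jog '[[[0,0,0],[0,0,0.018],0],[[0,0,0],[0,0,0.031],0],[[0,0,0],[0,0,0.031],0],[[0,0,0],[0,0,0.031],1],[[0,0,0],[0,0,0.031],1],[[0,0,0],[0,0,0.031],1],[[0,0,0],[0,0,0.031],1],[[0,0,0],[0,0,0.031],1]]' 40;python3 -m jog '[[[0,0,0],[0,0,0],1],[[0,0,0],[0,0,0],1],[[0,0,0],[0,0,0],1]]'; python3 - <<'E'
from h import *
c=arm.capture('wrist'); save(c,'w4')
E
python3 go.py 590 -200 3 1.72
```

```text
clock: 5.95
eef_pos: [544.2, -313.9, 3.6]
orientation: [0.861, 0.509, 0.0, 0.001]
wrist_force: [-0.2, 0.8, 0.2]
width: 21.1
clock: 6.25
eef_pos: [544.1, -313.9, 3.6]
orientation: [0.861, 0.509, 0.0, 0.001]
wrist_force: [-0.4, -0.0, 6.2]
width: 20.7
turn [ 1.100e-03  6.000e-04 -6.513e-01] shift m [ 0.1219 -0.0146  0.0005]
now [ 544.1 -313.9    3.6] head 1.0687 F [-0.4 -0.6  5.7] w 20.5 t 6.3
```

View pics/w4.png

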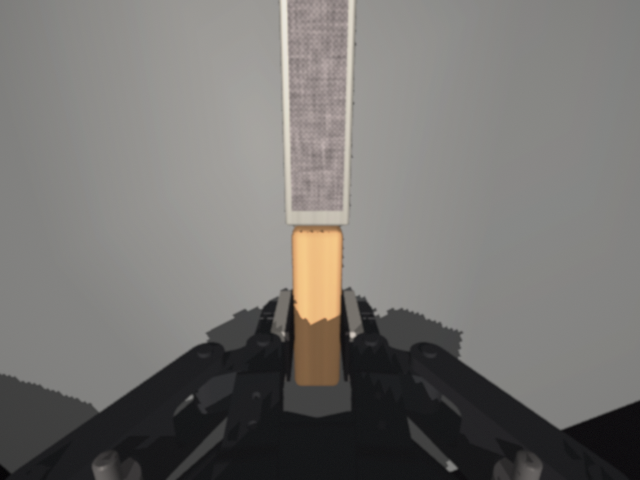

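The file is gripped (20.5 mm wide) and aligned, with light table contact of 6 N. Now slide it out to a pre-insert pose with the tip about 30 mm before the mouth, staying clear of the look-alike (x ≤ 522).

```bash
python3 go.py 580.4 -93 4.5 1.72
```

```text
turn [ 1.100e-03  6.000e-04 -6.513e-01] shift m [ 0.2111 -0.0745 -0.0011]
now [ 544.1 -313.9    3.6] head 1.0687 F [-0.4 -0.6  5.7] w 20.5 t 6.3
```

```bash
python3 -m jog '[[[0,0,0],[0.01,-0.003,-0.001],1],[[0,0,-0.1],[0.035,-0.012,-0.001],1],[[0,0,-0.22],[0.07,-0.025,-0.001],1],[[0,0,-0.34],[0.11,-0.039,-0.001],1],[[0,0,-0.46],[0.15,-0.053,-0.001],1],[[0,0,-0.57],[0.185,-0.066,-0.001],1],[[0,0,-0.65],[0.206,-0.073,-0.001],1],[[0,0,-0.651],[0.211,-0.0745,-0.001],1]]' 60;python3 -m jog '[[[0,0,0],[0,0,0],1],[[0,0,0],[0,0,0],1]]'; python3 - <<'E'
from h import *
c=arm.capture('wrist'); save(c,'w5')
E
python3 go.py 580.4 -93 4 1.72
```

```text
clock: 7.1
eef_pos: [579.4, -89.6, 3.7]
orientation: [0.651, 0.759, -0.0, -0.001]
wrist_force: [-0.1, -0.2, 1.3]
width: 20.1
clock: 7.3
eef_pos: [579.6, -93.2, 3.7]
orientation: [0.653, 0.757, -0.0, -0.0]
wrist_force: [0.6, 0.4, 0.3]
width: 20.1
turn [-0.0006 -0.     -0.0022] shift m [ 0.0005  0.0009 -0.0003]
now [579.6 -93.6   3.7] head 1.7178 F [-0.4 -0.3  0.1] w 20.2 t 7.35
```

View pics/w5.png

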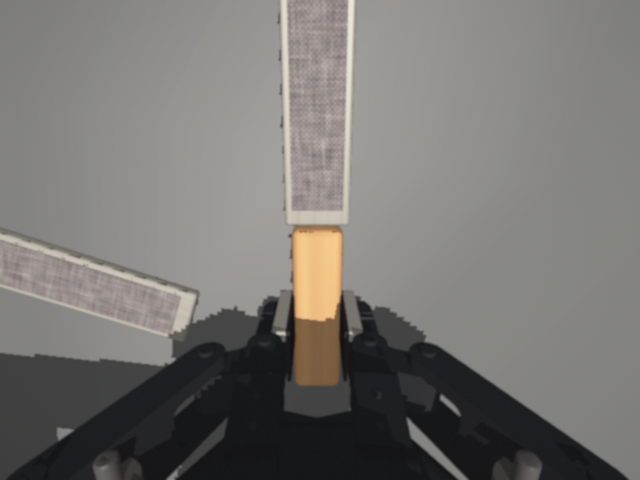

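The file is unchanged in the grip and the look-alike is untouched, its tip at (190,310). Checking the tip against the mouth in the top view.

```bash
python3 - <<'E'
from h import *
c=arm.capture('top'); im=c['color'][:,:,::-1]
cv2.imwrite('pics/t5.png',cv2.resize(im[215:315,200:340],None,fx=5,fy=5,interpolation=cv2.INTER_CUBIC))
print(proj(c,[[553.6,85,3],[580.4-22.4,-93+148,6]])) 
E
```

```text
[[257.88496223 252.844926  ]
 [272.3733745  250.19445517]]
```

View pics/t5.png

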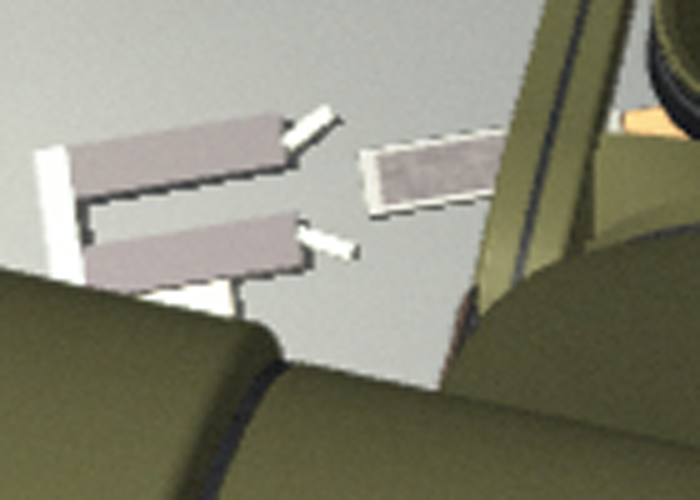

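The tip centre is at zoom (367,183) and the slot centreline extrapolates to about (367,181) after the parallax correction. The lateral error is about 1 mm, within the ±2 mm clearance. Insert gently.

```bash
python3 -m jog '[[[0,0,-0.002],[0.015,0.0006,0],1],[[0,0,-0.002],[0.03,0.0008,0],1],[[0,0,-0.002],[0.04,0.0008,0],1],[[0,0,-0.002],[0.05,0.0008,0],1],[[0,0,-0.002],[0.06,0.0008,0],1],[[0,0,-0.002],[0.07,0.0008,0],1],[[0,0,-0.002],[0.08,0.0008,0],1],[[0,0,-0.002],[0.08,0.0008,0],1]]' 60; python3 go.py 563.1 21.7 4 1.72
```

```text
clock: 8.2
eef_pos: [568.3, -12.0, 3.9]
orientation: [0.651, 0.759, -0.0, -0.0]
wrist_force: [-0.4, -0.1, -1.6]
width: 20.3
turn [-0.0006 -0.0004  0.0033] shift m [ 0.0341 -0.     -0.0001]
now [568.3 -12.    3.9] head 1.7233 F [-0.4 -0.1 -1.6] w 20.3 t 8.2
```

```bash
python3 -m jog '[[[0,0,0],[0.008,0,0],1],[[0,0,0],[0.016,0,0],1],[[0,0,0],[0.022,0,0],1],[[0,0,0],[0.026,0,0],1],[[0,0,0],[0.028,0,0],1],[[0,0,0],[0.028,0,0],1]]' 60; python3 go.py 563.1 21.7 4 1.72
```

```text
clock: 8.8
eef_pos: [564.5, 14.5, 4.0]
orientation: [0.652, 0.759, -0.0, -0.0]
wrist_force: [0.2, 0.9, -0.9]
width: 20.0
turn [-0.0001 -0.      0.0021] shift m [ 0.0073 -0.0003 -0.    ]
now [564.5  14.5   4. ] head 1.7221 F [ 0.2  0.9 -0.9] w 20.0 t 8.8
```

```bash
python3 -m jog '[[[0,0,0],[0.002,0,0],1],[[0,0,0],[0.004,0,0],1],[[0,0,0],[0.006,0,0],1],[[0,0,0],[0.007,0,0],1],[[0,0,0],[0.007,0,0],1]]' 60; python3 go.py 563.1 21.7 4 1.72
```

```text
clock: 9.3
eef_pos: [563.5, 21.3, 4.0]
orientation: [0.652, 0.758, 0.0, -0.0]
wrist_force: [0.1, 0.6, -0.4]
width: 20.2
turn [ 0.     -0.      0.0019] shift m [ 0.0005 -0.0004 -0.    ]
now [563.5  21.3   4. ] head 1.7219 F [ 0.1  0.6 -0.4] w 20.2 t 9.3
```

```bash
python3 -m jog '[[[0,0,0],[0.001,0,0],1],[[0,0,0],[0.002,0,0],1],[[0,0,0],[0.003,0,0],1],[[0,0,0],[0.003,0,0],1]]' 60; python3 - <<'E'
from h import *
c=arm.capture('wrist'); save(c,'w6')
E
python3 go.py 563.1 21.7 4 1.72
```

```text
clock: 9.7
eef_pos: [564.0, 21.8, 4.3]
orientation: [0.651, 0.759, -0.001, 0.002]
wrist_force: [-0.4, -9.4, -0.3]
width: 20.4
turn [0.0009 0.0036 0.0034] shift m [ 0.     -0.0008  0.0002]
now [563.9  21.8   4.2] head 1.7234 F [ 0.8 -9.6  0.4] w 19.8 t 9.75
```

View pics/w6.png

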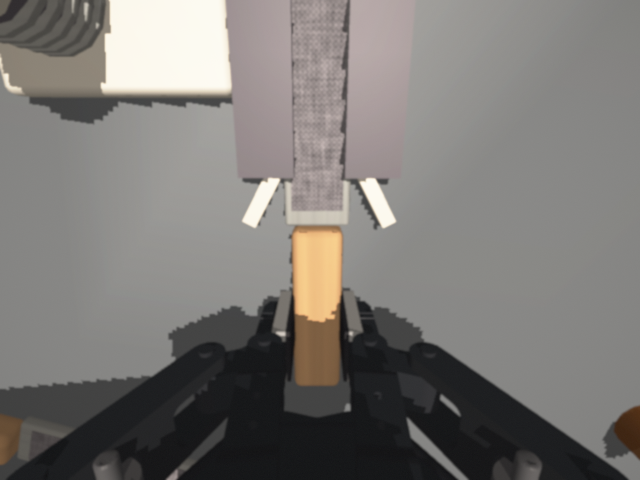

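The tip reached the end wall right at the predicted depth (9.5 N back-force), and the junction sits about 22 mm outside the mouth. I'll add a small push to confirm, then release.

```bash
python3 -m jog '[[[0,0,0],[0.001,0,0],1],[[0,0,0],[0.002,0,0],1],[[0,0,0],[0.002,0,0],1]]' 60; python3 -m jog '[[[0,0,0],[0,0,0],0],[[0,0,0],[0,0,0],0],[[0,0,0],[0,0,0],0],[[0,0,0],[0,0,0],0],[[0,0,0],[0,0,0],0],[[0,0,0],[0,0,0],0],[[0,0,0],[0,0,0],0]]'; python3 - <<'E'
from h import *
c=arm.capture('wrist'); save(c,'w7')
E
python3 go.py 563.1 21.7 4 1.72
```

```text
clock: 10.05
eef_pos: [564.3, 22.0, 4.5]
orientation: [0.651, 0.759, -0.002, 0.003]
wrist_force: [1.0, -15.4, 1.1]
width: 20.3
clock: 10.75
eef_pos: [562.7, 26.3, 3.9]
orientation: [0.652, 0.759, -0.0, -0.0]
wrist_force: [-0.7, 1.2, -0.1]
width: 85.2
turn [-0.     -0.0001  0.002 ] shift m [-0.0045 -0.0004 -0.    ]
now [562.8  26.2   4. ] head 1.722 F [-0.7  0.2  0.1] w 84.9 t 10.8
```

View pics/w7.png

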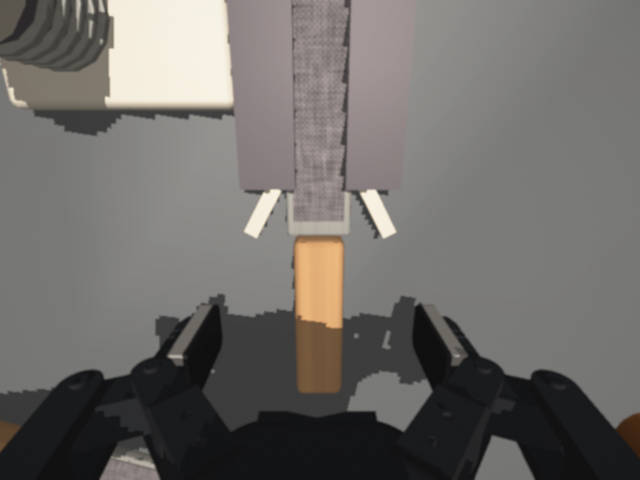

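The file is released and home: the gap from junction to mouth is still 44 px, as before. Rise and go above the peg, predicted at (477.7,228.5) from the station fit and (477.7,228) by triangulation.

```bash
python3 -m jog '[[[0,0,0],[0,0,-0.03],0],[[0,0,0],[0,0,-0.08],0],[[0,0,0],[0,0,-0.13],0],[[0,0,0],[0,0,-0.18],0],[[0,0,0],[0,0,-0.2],0],[[0,0,0],[0,0,-0.2],0]]'; python3 - <<'E'
from h import *
c=arm.capture('wrist'); save(c,'w8')
E
python3 go.py 455.7 131 180 1.349
```

```text
clock: 11.4
eef_pos: [565.5, 26.1, 208.5]
orientation: [0.652, 0.758, 0.003, 0.004]
wrist_force: [0.6, -0.0, 0.1]
width: 85.5
turn [ 0.0044 -0.      0.3729] shift m [ 0.12   -0.0912  0.0254]
now [563.8  26.1 205.9] head 1.7219 F [ 0.   0.4 -0.6] w 85.3 t 11.45
```

View pics/w8.png

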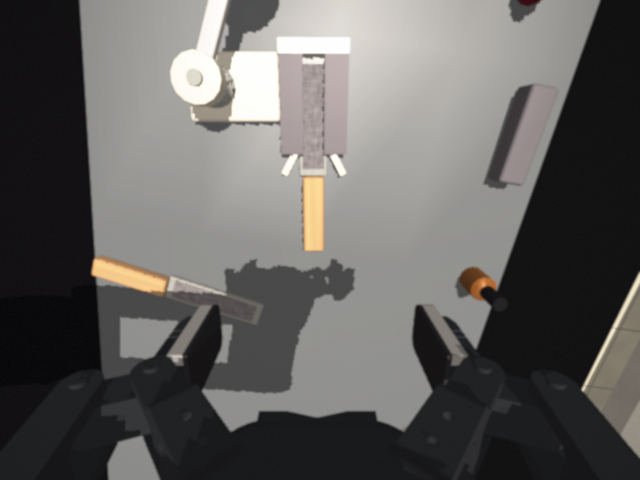

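The file's tip edge touches the end wall (rows 54–60) and the handle is 22 mm out. Move on for a look at the peg.

```bash
python3 go.py 464 165 195 1.349
```

```text
turn [ 0.0044 -0.      0.3729] shift m [ 0.1523 -0.0779  0.0104]
now [563.8  26.1 205.9] head 1.7219 F [ 0.   0.4 -0.6] w 85.3 t 11.45
```

```bash
python3 -m jog '[[[0.004,0,0.373],[0.152,-0.078,0.01],0],[[0.004,0,0.373],[0.152,-0.078,0.01],0],[[0.004,0,0.373],[0.152,-0.078,0.01],0],[[0.004,0,0.373],[0.152,-0.078,0.01],0],[[0.004,0,0.373],[0.152,-0.078,0.01],0],[[0.004,0,0.373],[0.152,-0.078,0.01],0]]'; python3 - <<'E'
from h import *
c=arm.capture('wrist'); save(c,'w9'); print(proj(c,[[477.7,228.5,116],[477.7,228.5,65],[455.7,131,74]]).round(0))
E
python3 go.py 477.7 228.5 75 1.349
```

```text
clock: 12.05
eef_pos: [461.7, 164.6, 192.4]
orientation: [0.78, 0.625, -0.003, -0.002]
wrist_force: [0.6, 0.1, -0.2]
width: 85.1
[[321. 154.]
 [321. 150.]
 [320. 272.]]
turn [-0.0053  0.0022  0.0004] shift m [0.0664 0.0012 0.1177]
now [462.6 164.1 192.8] head 1.3494 F [ 0.2 -1.  -0.8] w 85.3 t 12.1
```

View pics/w9.png

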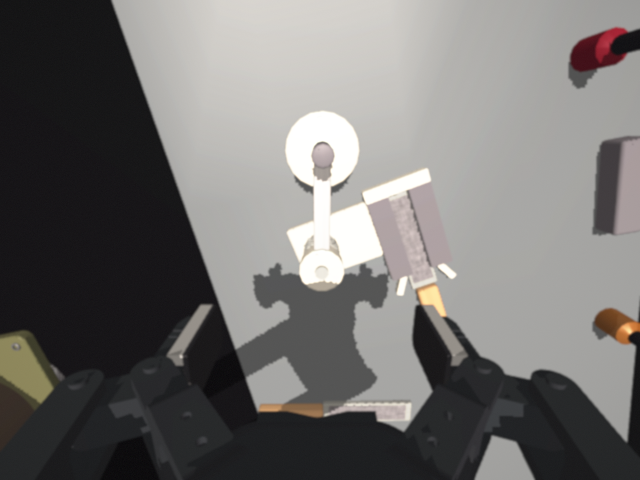

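The peg top appears at (322,154) against a predicted (321,154), an excellent match. Descend on it.

```bash
python3 -m jog '[[[-0.005,0.002,0],[0.035,0.001,0],0],[[-0.005,0.002,0],[0.066,0.001,0.01],0],[[-0.005,0.002,0],[0.066,0.001,0.04],0],[[-0.005,0.002,0],[0.066,0.001,0.07],0],[[-0.005,0.002,0],[0.066,0.001,0.095],0],[[-0.005,0.002,0],[0.066,0.001,0.112],0],[[-0.005,0.002,0],[0.066,0.001,0.117],0],[[-0.005,0.002,0],[0.066,0.001,0.117],0]]'; python3 - <<'E'
from h import *
c=arm.capture('wrist'); save(c,'w10')
E
python3 go.py 477.7 228.5 75 1.349
```

```text
clock: 12.9
eef_pos: [478.1, 227.7, 75.8]
orientation: [0.782, 0.624, -0.0, -0.0]
wrist_force: [0.2, -0.5, 0.5]
width: 85.5
turn [ 0.001  -0.001  -0.0015] shift m [ 0.0001 -0.001   0.0018]
now [478.7 228.2  76.8] head 1.3475 F [-0.  -0.5  0. ] w 85.2 t 12.95
```

View pics/w10.png

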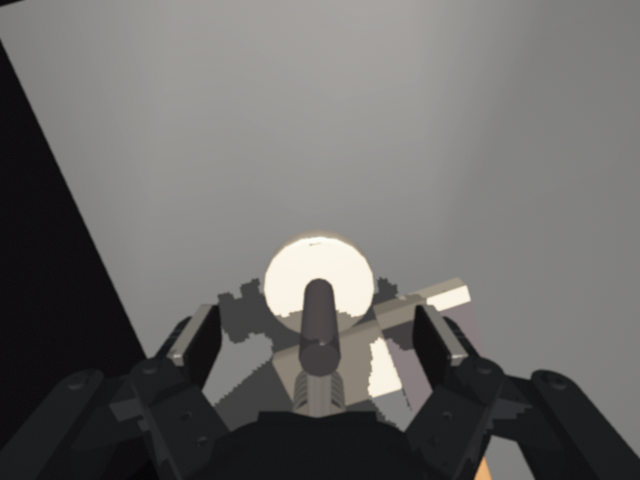

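The peg stands centred between the fingers (column 320). Close on it.

```bash
python3 -m jog '[[[0,0,0],[0,0,0.001],1],[[0,0,0],[0,0,0.001],1],[[0,0,0],[0,0,0.001],1],[[0,0,0],[0,0,0.001],1],[[0,0,0],[0,0,0.001],1],[[0,0,0],[0,0,0.001],1],[[0,0,0],[0,0,0.001],1],[[0,0,0],[0,0,0.001],1]]' 70; python3 go.py 477.7 228.5 75 1.349; python3 - <<'E'
# arc waypoints in present tool frame: tool x radial outward, pivot 100 back
import numpy as np
for th in np.linspace(0,1.25,13)[1:]:
    print(round(th,3),'wz',round(th,3),'x',round((np.cos(th)-1)*.1,4),'y',round(np.sin(th)*.1,4))
E
```

```text
clock: 13.75
eef_pos: [479.2, 228.8, 76.6]
orientation: [0.781, 0.624, 0.002, 0.001]
wrist_force: [3.5, -2.7, 5.2]
width: 14.3
turn [ 0.0036 -0.002  -0.    ] shift m [-0.0006 -0.0014  0.0016]
now [479.2 228.8  76.6] head 1.349 F [ 3.5 -2.7  5.2] w 14.3 t 13.75
0.104 wz 0.104 x -0.0005 y 0.0104
0.208 wz 0.208 x -0.0022 y 0.0207
0.312 wz 0.312 x -0.0048 y 0.0307
0.417 wz 0.417 x -0.0086 y 0.0405
0.521 wz 0.521 x -0.0133 y 0.0498
0.625 wz 0.625 x -0.0189 y 0.0585
0.729 wz 0.729 x -0.0254 y 0.0666
0.833 wz 0.833 x -0.0328 y 0.074
0.938 wz 0.938 x -0.0408 y 0.0806
1.042 wz 1.042 x -0.0495 y 0.0863
1.146 wz 1.146 x -0.0588 y 0.0911
1.25 wz 1.25 x -0.0685 y 0.0949
```

Gripped (14.3 mm, with the same ~1.7 mm under-reading as on the handle). Swing clockwise along the arc, turning the wrist with it.

```bash
python3 -m jog '[[[0,0,0.05],[-0.0001,0.005,0],1],[[0,0,0.104],[-0.0005,0.0104,0],1],[[0,0,0.208],[-0.0022,0.0207,0],1],[[0,0,0.312],[-0.0048,0.0307,0],1],[[0,0,0.417],[-0.0086,0.0405,0],1],[[0,0,0.521],[-0.0133,0.0498,0],1],[[0,0,0.521],[-0.0133,0.0498,0],1]]' 80; python3 go.py 554.6 145.7 76 0.149
```

```text
clock: 14.45
eef_pos: [524.1, 205.9, 76.6]
orientation: [0.916, 0.401, 0.001, -0.001]
wrist_force: [-0.6, 3.9, 7.8]
width: 14.4
turn [-0.0023 -0.0031  0.6758] shift m [-0.0235  0.0632  0.0005]
now [524.1 205.9  76.6] head 0.8248 F [-0.6  3.9  7.8] w 14.4 t 14.45
```

```bash
python3 -m jog '[[[0,0,0.1],[-0.0005,0.01,0],1],[[0,0,0.2],[-0.002,0.0199,0],1],[[0,0,0.3],[-0.0045,0.0296,0],1],[[0,0,0.4],[-0.0079,0.0389,0],1],[[0,0,0.5],[-0.0122,0.0479,0],1],[[0,0,0.58],[-0.0164,0.0548,0],1],[[0,0,0.62],[-0.0186,0.0581,0],1],[[0,0,0.62],[-0.0186,0.0581,0],1]]' 80; python3 go.py 554.6 145.7 76 0.149
```

```text
clock: 15.25
eef_pos: [555.4, 153.9, 76.7]
orientation: [0.995, 0.103, 0.003, -0.002]
wrist_force: [2.5, 7.0, 3.7]
width: 14.2
turn [-0.0039 -0.0054  0.0576] shift m [-0.0024  0.0078  0.0006]
now [555.4 153.9  76.7] head 0.2066 F [2.5 7.  3.7] w 14.2 t 15.25
```

```bash
python3 -m jog '[[[0,0,0.03],[-0.001,0.004,0],1],[[0,0,0.058],[-0.002,0.008,0],1],[[0,0,0.058],[-0.002,0.008,0],1],[[0,0,0.058],[-0.002,0.008,0],1]]' 80; python3 go.py 554.6 145.7 76 0.149
```

```text
clock: 15.65
eef_pos: [556.8, 146.9, 76.7]
orientation: [0.997, 0.075, 0.004, -0.003]
wrist_force: [6.5, 7.9, -0.1]
width: 14.1
turn [-0.0051 -0.0088  0.0003] shift m [-0.0024  0.0009  0.0007]
now [556.8 146.9  76.7] head 0.1493 F [ 6.5  7.9 -0.1] w 14.1 t 15.65
```

```bash
python3 -m jog '[[[0,0,0],[0.001,0.002,0],1],[[0,0,0],[0.001,0.003,0],1],[[0,0,0],[0.001,0.003,0],1]]' 80; python3 go.py 554.6 145.7 76 0.149;  python3 -m jog '[[[0,0,0],[0,0.002,0],1],[[0,0,0],[0,0.002,0],1],[[0,0,0],[0,0.002,0],1]]' 80; python3 go.py 554.6 145.7 76 0.149
```

```text
clock: 15.95
eef_pos: [557.1, 145.3, 76.7]
orientation: [0.997, 0.074, 0.003, -0.004]
wrist_force: [3.9, 12.7, 1.6]
width: 14.5
turn [-0.0073 -0.007  -0.0009] shift m [-0.0024 -0.0008  0.0007]
now [557.1 145.3  76.7] head 0.1481 F [ 3.9 12.7  1.6] w 14.5 t 15.95
clock: 16.25
eef_pos: [557.1, 145.1, 76.7]
orientation: [0.997, 0.074, 0.003, -0.005]
wrist_force: [2.8, 17.5, 1.8]
width: 14.0
turn [-0.0101 -0.0071 -0.0014] shift m [-0.0024 -0.001   0.0007]
now [557.1 145.1  76.7] head 0.1476 F [ 2.8 17.5  1.8] w 14.0 t 16.25
```

The stop is felt: the last 2 mm commanded moved the arm 0.2 mm and raised the force from 12.7 to 17.5 N (the spring alone gives 9 N). Checking the pictures.

```bash
python3 - <<'E'
from h import *
s=arm.capture('scene'); im=s['color'][:,:,::-1]
cv2.imwrite('pics/s11.png',cv2.resize(im[130:400,230:520],None,fx=2.2,fy=2.2,interpolation=cv2.INTER_CUBIC))
c=arm.capture('wrist'); save(c,'w11')
c=arm.capture('top'); save(c,'t11')
E
```

```text
(no output)
```

View pics/s11.png

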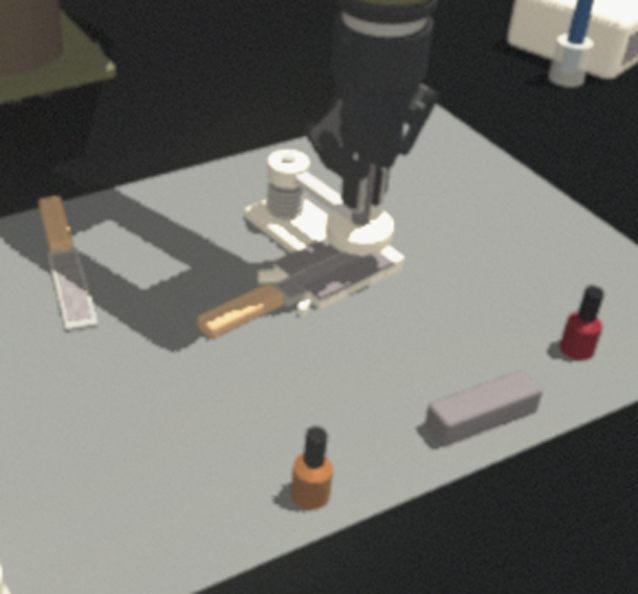

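View pics/t11.png

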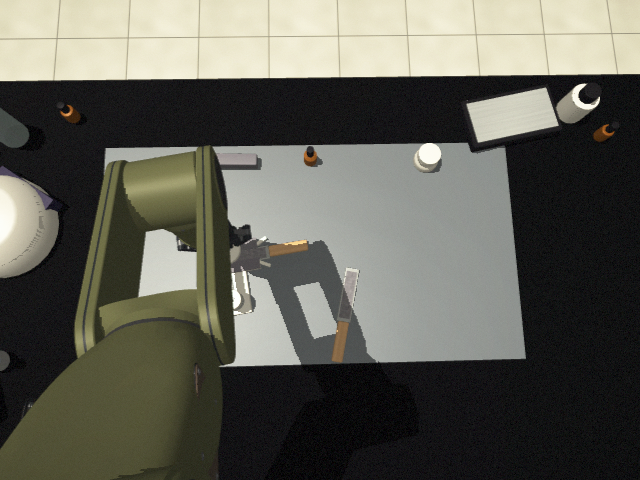

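View pics/w11.png

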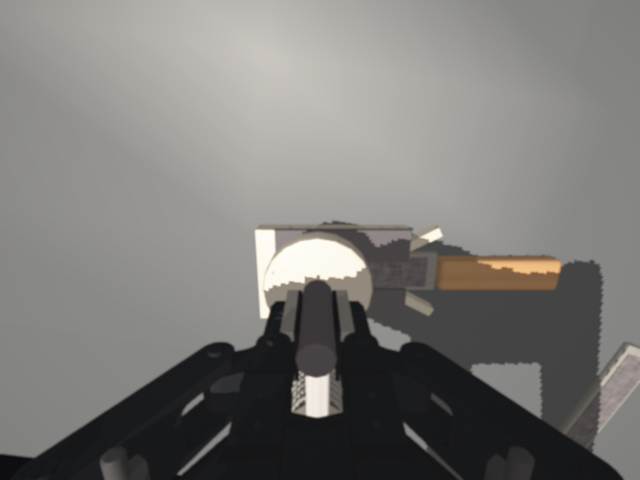

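The lamp head is over the slot, the bystanders are in place and the file is still in the slot. I'll check the file depth and arm angle numerically against the fitted station.

```bash
python3 - <<'E'
from h import *
q=(553.6,85,1.72)
def W(p,q=q):
    x,y,a=q; cc,d=np.cos(a),np.sin(a); p=np.array(p,float); return np.c_[x+cc*p[:,0]-d*p[:,1],y+d*p[:,0]+cc*p[:,1],p[:,2]]
names=['lip mouth -32','lip mouth+10','handle front -11','handle front +11','handle end -11','handle end +11','peg top','hub']
P=W([(0,-32,14.5),(0,10,14.5),(-22,-11,14),(-22,11,14),(-102,-11,14),(-102,11,14),(60,-10,116),(60,90,74)])
c=arm.capture('wrist'); u=proj(c,P)
im=c['color'][:,:,::-1].copy(); im=cv2.resize(im[200:400,220:620],None,fx=2,fy=2,interpolation=cv2.INTER_CUBIC)
for n,a in zip(names,u): print(n,a.round(1)); cv2.circle(im,tuple(int(v) for v in ((a-[220,200])*2)),3,(0,0,255),1)
cv2.imwrite('pics/w12.png',im)
c=arm.capture('scene'); u=proj(c,P); im=c['color'][:,:,::-1].copy(); im=cv2.resize(im[190:300,310:430],None,fx=5,fy=5,interpolation=cv2.INTER_CUBIC)
for a in u: cv2.circle(im,tuple(int(v) for v in ((a-[310,190])*5)),4,(0,0,255),1)
cv2.imwrite('pics/s12.png',im); print(arm.sense()['wrist_force'],arm.sense()['clock'])
E
```

```text
lip mouth -32 [409.4 231. ]
lip mouth+10 [404.2 290.5]
handle front -11 [440.  261.4]
handle front +11 [436.4 291.7]
handle end -11 [562.3 261.7]
handle end +11 [555. 292.]
peg top [311.8 363.5]
hub [314.6 460.2]
[ 3.3535561  17.84023613  1.22549021] 16.5
```

View pics/w12.png

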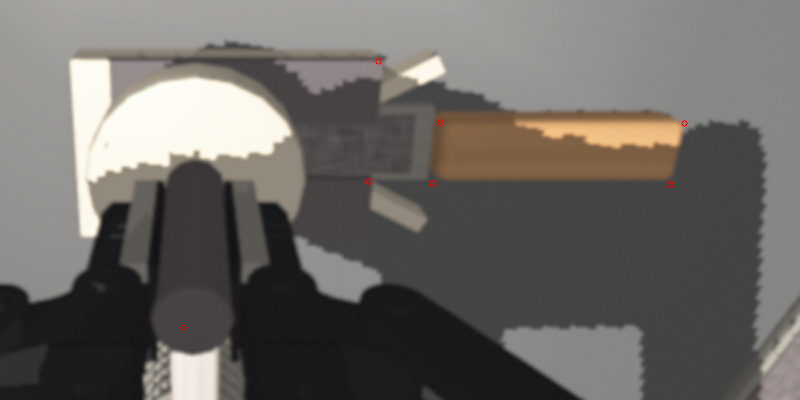

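View pics/s12.png

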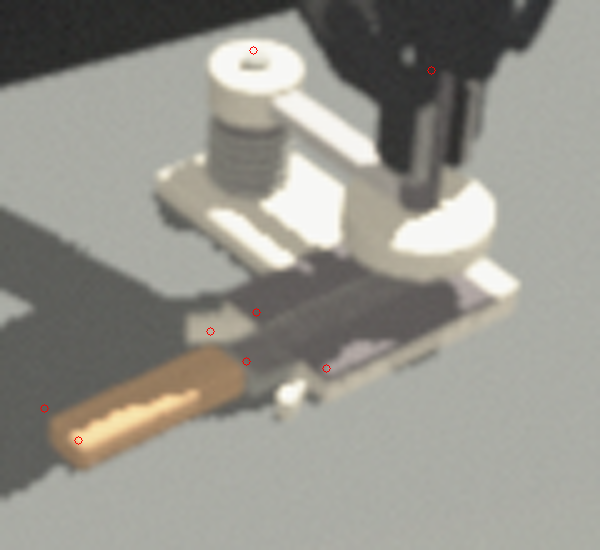

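The file's predicted home position overlays the handle's corners within about 1 px in the wrist view. The scene view is offset by a uniform ~3 px calibration bias, but agrees relative to the station. The arm angle from the TCP is about 1.21. Brief hold check, then hand in.

```bash
python3 -m jog '[[[0,0,0],[0,0.001,0],1],[[0,0,0],[0,0.001,0],1],[[0,0,0],[0,0.001,0],1],[[0,0,0],[0,0.001,0],1],[[0,0,0],[0,0.001,0],1]]' 80; python3 - <<'E'
from h import *
print(arm.hand_in()); s=arm.sense(); print(s['clock'],s['eef_pos'],s['wrist_force'],s['width'])
E
```

```text
clock: 17.0
eef_pos: [557.1, 145.0, 76.7]
orientation: [0.997, 0.074, 0.003, -0.006]
wrist_force: [2.8, 20.7, 0.7]
width: 14.5
the job is handed in; nothing more can be done
None
the job is handed in; nothing more can be done
```

The job is done and handed in at about 17 s. I slid the right-most file blade first into the slot until its tip met the end wall, and let go of it with the lamp arm still parked. Then I gripped the peg and wound the lamp arm clockwise to its stop, and handed in while still holding it.

**File:**
- The tip met the end wall at the predicted depth, and the push-back force rose to 15 N.
- After release, and again with the lamp arm over the slot, the handle corners were within about 1 to 4 px (up to about 3 mm) of the fully home position in the wrist view.

**Lamp arm:**
- The last 2 mm commanded moved it only 0.2 mm while the force rose from 12.7 to 17.5 N. A final 1 mm brought it to 20.7 N, against about 9 N for the spring alone.
- The gripper position gives about 1.21 rad, against the stop's 1.2.
- The grip was steady, reading about 14 mm on the 16 mm peg.

**Bystanders:** In the last top and scene pictures the jar, polish bottles and buffer block stood where they started, and the look-alike file was in its place.

**Disagreement:** The scene camera was off from the other views by an even 3 px (4 to 6 mm), so I relied on the wrist and top cameras. Relative to the station it agreed with them. The peg itself was hidden by the gripper in the last scene picture, so its angle comes from the gripper position and force, not from a direct view.

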